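# Pull the filter plate and hold it to the light panel

### The arm

A 6-joint arm with a two-finger parallel gripper is mounted at the origin on the work surface. World frame = base frame: x ahead of the robot, y to its left, z up, the work surface at z = 0. Lengths are in m, angles in rad, forces in N, time in s.
With the tool pointing down it reaches from about 0.3 to 0.775 m from the base axis. Payload 14.6 kg.
Tool frame: the origin (TCP) lies at the very end of the fingers, on their centre line; the grasp point (between the pads) lies 19 mm behind it; z points along the fingers, y is the line along which they close (so a half turn about z gives the same grasp; the last joint's range is limited). The gripper opens to 94 mm and grips with 3 to 60 N. Pads are 16 mm wide; open, the fingers measure 119 mm over their backs; the gripper's body (75 mm by 177 mm) begins 78 mm behind the grasp point.
Start: joints at [1.133, 0.3, 1.521, -0, 1.321, -0.067], TCP at [0.199, 0.513, 0.205] pointing down, gripper open.
Joint ranges: [-3.03, 3.03], [-0.79, 2.21], [0.23, 2.52], [-1.04, 4.18], [0, 3.07], [-2.55, 2.55]. Speed limits (rad/s): [2.22, 2.22, 2.57, 3.14, 3.14, 3.14].

### API

Orientations are given as [roll, pitch, yaw] about the fixed x, y, z axes, in that order (R = Rz(yaw) Ry(pitch) Rx(roll)).
In Python, from station import ctrl gives the robot as it stands.
- The arm moves only by the tool carry_out, never from a script. Its argument "motion" is text: rows parted by semicolons, each of 7 numbers parted by spaces: the shift along the world's x, y, z in m, then the turn, a rotation vector about the world's x, y, z in degrees, then the closure in counts, from 0 (fully open) to 255 (shut). In form: dx dy dz wx wy wz hand; .... A call has 1 to 20 rows; each row shifts and turns the commanded pose from where the row before left it; what a row does not reach is not made up. A row lasts 1/12 s, in which the tool goes at most 41.7 mm and 7.16 degrees, less where a joint would pass 70% of its speed; a pose out of reach is approached as far as the arm can. A call is refused whole if a number of a shift passes 0.0417 or a number of a turn 7.16, either way. A call with a gripper value outside its range is refused whole. The fingers move at their own pace and stop on an object; "grip_force" is the grip in N (left out, the last holds). Time passes only in rows, so rows that do not move let the fingers close. It gives the time, the measured TCP pose, the force, the opening and the grip force at its end, in the units of the state.
- ctrl.get_obs(): the state, without advancing time (a new reading comes with each control period).
- ctrl.camera(name): name is "scene" or "top" or "wrist"; returns a dict with "pixels" (384x512x3 uint8, red, green, blue), "range_z" (384x512 float32, m along the optical axis (not along the pixel's ray), 0 where there is no reading), "K" (3x3 intrinsics, pixels), "position" and "attitude" of the camera in the world. Camera axes: x right, y up, looking along -z (the intrinsics and any distortion apply to the point x, -y, -z); pixel columns grow to the right and rows downward; lengths in m; the calibration is good to about 2 mm. A picture is of the moment at which its call begins.
- ctrl.hand_in(): hands the job in; it is judged then, once.
The state is a dict: "time_s": time; "qpos": joint angles; "joint_vel": joint speeds; "tau": joint torques, N m; "ee_pos": TCP position; "eef_rot": TCP orientation; "force": force on the tool from outside, world axes, zero at the start; "moment": the same for the moment, N m; "grip_width": finger opening in m; "grip_force": force on a finger pad.
Only numpy, scipy, OpenCV 4.12 (cv2) and the standard library are available. Lean on these libraries where they do the work, as an engineer would, in place of code of your own. Each camera call takes 0.05 s, during which the arm holds its last target. There are 200 camera calls.

### The job

Swing the hinged cover flap of the cream filter housing up by its steel bail until it stands upright, then draw the blue filter plate straight up out of its slot, leaving the two grey blanking plates in theirs. Hold the filter plate upright for inspection, its flat face square to the lit white face of the light panel and in front of the middle of it, about 6 cm away with neither plate nor gripper touching the panel. Finish while still holding it there in the air, with the flap left standing open and everything else on the bench undisturbed.

Things in the scene. Friction and masses are not known exactly. Their poses are not given: they have to be found in the camera images.
- housing: Cream open-topped box fixed to the bench, 150 x 170 x 112 mm (its x, y, z), walls 5 mm, covered by the flap. Origin: centre of underside; x points from bail side to hinge side. Three slots at x = -20 mm, y = -40, 0, +40 mm hold plates on edge (thin along y, in any order) by their ends, 2 mm play, in white combs 65 mm high. A steel tube lies along y at x = 50 mm, top 49 mm high.
- flap (a joint): Cover flap's angle, rad: 0 closed, 1.57 upright, 1.85 stop; may start a little ajar. Cream, 150 x 170 x 6 mm, 150 g; its stiff friction hinge (about 0.3 N m) stays where it is left.
- flap_bail (a point): Middle of the flap's grip: round steel bar, 10 mm thick, 70 mm long, along the housing's y, 40 mm beyond the flap's free edge (open between; 60 mm clear between its side legs), 190 mm from the hinge, moving with the flap. When shut it is 3 mm above the hinge axis. Pinched across, it can turn between the fingers, so the gripper may keep pointing down as the flap swings.
- flap_hinge (a point): Middle of the hinge axis, along the housing's y at its far top rim (75 mm in +x from the housing's origin, 112.5 mm above the bench). The bail rises and moves towards the housing's +x as the flap opens.
- filter: Filter plate hidden under the flap: blue frame 76 x 8 x 64 mm (its x, y, z), white membrane on both faces, and on top in the middle a blue tab 30 x 10 x 36 mm to grip across its 10 mm. About 120 g. Origin: middle of the lower edge (tab spans 64 to 100 mm above it); z up, y normal to the faces. Stands on the housing's floor, tab top 105 mm above the bench; slides straight up.
- filter_mid (a point): Centre of the filter plate's membrane, 32 mm above the plate's lower edge; axes as the plate.
- blank1: Grey blanking plate, 76 x 8 x 64 mm without a tab, in another slot; origin at the middle of its lower edge. Leave it.
- blank2: The second grey blanking plate, same size, in the remaining slot. Leave it.
- panel: Light panel fixed to the bench: black frame 150 x 22 x 150 mm (its x, y, z), 75 to 225 mm above the bench, on a dark foot 140 x 100 x 10 mm reaching 30 mm in front of the lit face. Origin: on the bench under the lit face, which is white, 126 x 126 mm, and looks along its +y.
- panel_face (a point): Centre of the lit face, 150 mm above the bench; x along the face, y straight out of it (where the plate is to be held), z up.
- bottle: loose clear glass bottle with blue cap, 60 dia x 140 mm, upright. Origin: centre of its underside. A bystander, leave it.
- beaker: loose glass beaker, about 64 dia x 70 mm, upright. Origin: centre of its underside. A bystander, leave it.
- jar: loose amber glass jar with blue lid, 56 dia x 70 mm, upright. Origin: centre of its underside. A bystander, leave it.
- sleeve: loose brass sleeve, 32 dia x 22 mm, standing on end. Origin: centre of its underside. A bystander, leave it.
- driver: loose screwdriver lying flat along its own x axis. A bystander, leave it.
- tipbox: loose orange box, 120 x 80 x 50 mm (its x, y, z). Origin: centre of its underside. A bystander, leave it.
Mind the look-alikes: they are no part of the job. There is more than one size of the panel; the one meant has the size given above.

How it is judged:
On the way, in this order (a step that is already met when the one before it is completed fails the run):
1. the flap stands open, with the filter plate still in its slot (value of joint flap above 1.2 rad and z of filter in the frame of housing below 0.03 m), for 0.2 s.
2. the filter plate is drawn clear of the housing, held in the fingers (z of filter in the frame of housing above 0.114 m and contact force between the fingers and filter above 1 N), for 0.2 s.
At the end, for the whole second after the job is handed in: Filter plate held still in the air: centre within 30 mm sideways and in height of the lit face centre, 35-90 mm in front, within 0.2 rad upright, 0.22 rad parallel, touching neither panel nor housing; flap beyond 1.2 rad; blanks within 20 mm, bystanders within 40 mm of their start (value of joint flap above 1.2 rad and x of filter_mid in the frame of panel_face between -0.03 and 0.03 m and z of filter_mid in the frame of panel_face between -0.03 and 0.03 m and y of filter_mid in the frame of panel_face between 0.035 and 0.09 m and angle between the y axis of filter and the y axis of panel_face, either way round below 0.22 rad and angle between filter's own z axis and vertical below 0.2 rad and height (world z) of filter above 0.08 m and contact force between the fingers and filter above 1 N and contact force between filter and panel below 0.1 N and contact force between filter and housing below 0.1 N and linear speed of filter below 0.03 m/s and distance of each of blank1, blank2 from where it was at the start of the episode below 0.02 m and distance of each of bottle, beaker, jar, sleeve, driver, tipbox from where it was at the start of the episode below 0.04 m); the arm keeps its last pose, push and grip.
It fails at once if the filter plate or gripper knocks the light panel (contact force between any of filter, the arm, the fingers and panel above 1 N).
It fails at once if a blanking plate is pulled out of place (distance of any of blank1, blank2 from where it was at the start of the episode above 0.02 m).
It fails at once if a bystander is pushed 40 mm or more or knocked over (distance of any of bottle, beaker, jar, sleeve, driver, tipbox from where it was at the start of the episode above 0.04 m or angle between any of bottle, beaker, jar, sleeve, tipbox's own z axis and vertical above 0.6 rad).
It also fails if it takes over 51 s, if anything falls off the work surface, if the arm or the gripper's body presses on something with over 40 N, if the wrist force passes 120 N, or if a joint passes its speed limit or range.

## Working session

There is one attempt and no reset: what is moved stays moved. The work goes in short steps, Python scripts to look and compute and a tool call to move; the robot and the scene stay as the last step left them, time stands still between calls to the robot, and variables do not carry over. Pictures are saved under pics/ and viewed, at most 10 in all, crops included, and the job is handed in when it is done.

Besides the shell and the picture viewer there is one more tool, called after "Emit:" in YAML: its name, and indented under it one key for each argument. carry_out: Moves the arm, as the interface text tells. Its arguments: {"type":"object","properties":{"motion":{"type":"string"},"grip_force":{"type":"number"}},"required":["motion"]}

```bash
mkdir -p pics
cat > h.py <<'E'
import numpy as np,cv2,pickle
from station import ctrl
def grab(n,tag):
    c=ctrl.camera(n); pickle.dump(c,open(f'{tag}.pkl','wb')); cv2.imwrite(f'pics/{tag}.png',c['pixels'][:,:,::-1]); return c
def load(tag): return pickle.load(open(f'{tag}.pkl','rb'))
def world(c):
    z=c['range_z'];K=c['K'];v,u=np.mgrid[:z.shape[0],:z.shape[1]]
    P=np.stack([(u-K[0,2])/K[0,0]*z,-(v-K[1,2])/K[1,1]*z,-z],-1)
    R=np.array(c['attitude'])
    if R.shape!=(3,3):
        from scipy.spatial.transform import Rotation as Ro
        R=(Ro.from_euler('xyz',R) if R.size==3 else Ro.from_quat(R)).as_matrix()
    return P@R.T+np.array(c['position'])
E
python3 - <<'E'
from h import *
for n in('scene','top'):
    c=grab(n,n); print(n,c['K'],c['position'],c['attitude'],{k for k in c})
a=[cv2.imread(f'pics/{n}.png') for n in('scene','top')]
cv2.imwrite('pics/both.png',cv2.resize(np.vstack(a),(400,600)))
print(ctrl.get_obs())
E
```

```text
scene [[354.25663618   0.         253.13382257]
 [  0.         354.25663618 191.51139208]
 [  0.           0.           1.        ]] [ 0.89758355 -0.34624884  0.90099687] [0.6271688  0.00271471 0.78325132] {'attitude', 'K', 'position', 'range_z', 'pixels'}
top [[367.11559477   0.         257.41163637]
 [  0.         367.11559477 183.87983642]
 [  0.           0.           1.        ]] [0.37129451 0.06011773 1.06460718] [ 0.13219463 -0.00848327 -1.59439535] {'attitude', 'K', 'position', 'range_z', 'pixels'}
{'time_s': 0.1, 'qpos': array([ 1.13337916e+00,  3.00400306e-01,  1.52151176e+00, -1.75402501e-06,
        1.32069058e+00, -6.65776969e-02]), 'joint_vel': array([-0.00172922, -0.00291937, -0.00090013,  0.0008397 , -0.00258373,
       -0.00109502]), 'tau': array([-6.89089684e-04, -5.32652414e+01, -3.53281224e+01,  7.08326837e-02,
        2.35768704e-02, -3.00318686e-05]), 'ee_pos': array([0.19921282, 0.51240698, 0.20495448]), 'eef_rot': array([-3.14058478e+00, -6.54982833e-05,  2.77075358e+00]), 'force': array([-0.62708503, -0.46068607,  0.13547443]), 'moment': array([0.0319456 , 0.01699622, 0.04895228]), 'grip_force': 0.0, 'grip_width': 0.0941404012202285}
```

View pics/scene.png

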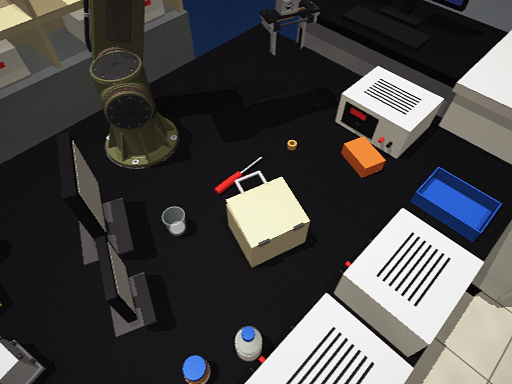

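View pics/top.png

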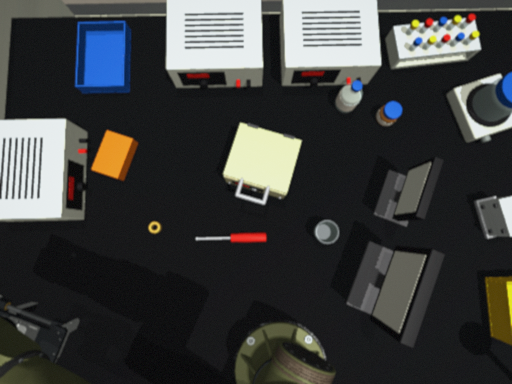

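The scene shows the housing at about (268,215) with its bail towards the robot. There are two panels, one at scene (85,185)/top (395,290) and one at scene (120,280)/top (412,190). The top one at (412,190) looks smaller, so I'll measure both.

Run:
```python
from h import *
c=load('top');W=world(c)
for u,v in [(100,250),(200,180),(330,130)]: print('bench',W[v,u])
rgb=c['pixels'].astype(int)
def comp(name,u0,u1,v0,v1,zlo,zhi):
    S=W[v0:v1,u0:u1].reshape(-1,3); S=S[(S[:,2]>zlo)&(S[:,2]<zhi)]
    r=cv2.minAreaRect(S[:,:2].astype(np.float32)); print(name,len(S),'rect',np.round(r[0],4),np.round(r[1],4),round(r[2],1),'z',np.round(np.percentile(S[:,2],[2,50,98]),4),'cor',np.round(cv2.boxPoints(r),3).tolist())
comp('flap',215,310,115,185,.1,.16)
comp('bail',230,275,178,208,.08,.16)
comp('panelS',370,445,150,230,.04,.4)
comp('panelL',340,450,235,350,.04,.5)
comp('beaker',310,345,215,250,.02,.2)
comp('bottle',330,365,75,115,.02,.2)
comp('jar',372,405,95,130,.02,.2)
comp('driver',190,270,225,250,.008,.2)
comp('sleeve',145,165,218,238,.008,.2)
comp('tipbox',88,140,125,183,.03,.2)
print(W[190,238:275:4],W[199,238:275:4])
s=load('scene');Ws=world(s)
def fitp(box,tag):
    v0,v1,u0,u1=box;S=Ws[v0:v1,u0:u1].reshape(-1,3);g=s['pixels'][v0:v1,u0:u1].reshape(-1,3).mean(1)
    S=S[(g>70)&(S[:,2]>.03)];print(tag,len(S),S.min(0),S.max(0));d=S-S.mean(0);n=np.linalg.svd(d,full_matrices=False)[2][2];print(n,S.mean(0))
fitp((255,310,108,135),'S');fitp((150,230,75,105),'L')
im=s['pixels'][130:350,50:320,::-1];cv2.imwrite('pics/c1.png',cv2.resize(im,None,fx=2.7,fy=2.7,interpolation=2))
```

```text
bench [ 0.33281259  0.50052231 -0.00060632]
bench [0.52738659 0.21497338 0.00301884]
bench [ 0.67082034 -0.17352479 -0.00239229]
flap 3575 rect [0.5626 0.0353] [0.1699 0.1681] 71.9 z [0.1166 0.1278 0.1379] cor [[0.4560000002384186, -0.01899999938905239], [0.6159999966621399, -0.07199999690055847], [0.6690000295639038, 0.09000000357627869], [0.5090000033378601, 0.1420000046491623]]
bail 582 rect [0.4798 0.0646] [0.1198 0.0663] 86.5 z [0.0826 0.1369 0.1452] cor [[0.4429999887943268, 0.007000000216066837], [0.5090000033378601, 0.003000000026077032], [0.515999972820282, 0.12200000137090683], [0.44999998807907104, 0.12600000202655792]]
panelS 1926 rect [ 0.467 -0.347] [0.0254 0.1506] 68.0 z [0.0829 0.1921 0.2278] cor [[0.3919999897480011, -0.3310000002384186], [0.5320000052452087, -0.3869999945163727], [0.5419999957084656, -0.3630000054836273], [0.4020000100135803, -0.3070000112056732]]
panelL 4680 rect [ 0.2351 -0.2758] [0.0334 0.2007] 65.9 z [0.1081 0.2608 0.3039] cor [[0.13699999451637268, -0.25], [0.3199999928474426, -0.3319999873638153], [0.33399999141693115, -0.3019999861717224], [0
[... 2221 characters left out ...]
4177e-02  1.96187875e-03]
 [ 4.55704599e-01  6.89836714e-02  1.42331641e-01]
 [ 4.55188984e-01  5.89100913e-02  1.45460175e-01]
 [ 4.55313169e-01  4.88171765e-02  1.41576546e-01]
 [ 4.67727422e-01  3.54994695e-02  2.28100874e-03]
 [ 4.54623339e-01  2.87222624e-02  1.44107543e-01]
 [ 4.67438638e-01  1.21478307e-02 -3.94681284e-04]
 [ 4.66964962e-01  6.28964995e-04  1.91316993e-03]]
S 619 [ 0.41573696 -0.36101681  0.09039168] [ 0.89758355 -0.3124273   0.90099687]
[ 0.32823606  0.93771395 -0.11381401] [ 0.48263812 -0.33940128  0.16189406]
L 1056 [ 0.16536425 -0.34624884  0.11973391] [ 0.89758355 -0.22838573  0.90099687]
[ 0.3327281   0.93925336 -0.08423261] [ 0.25432036 -0.266536    0.2143655 ]
```

View pics/c1.png

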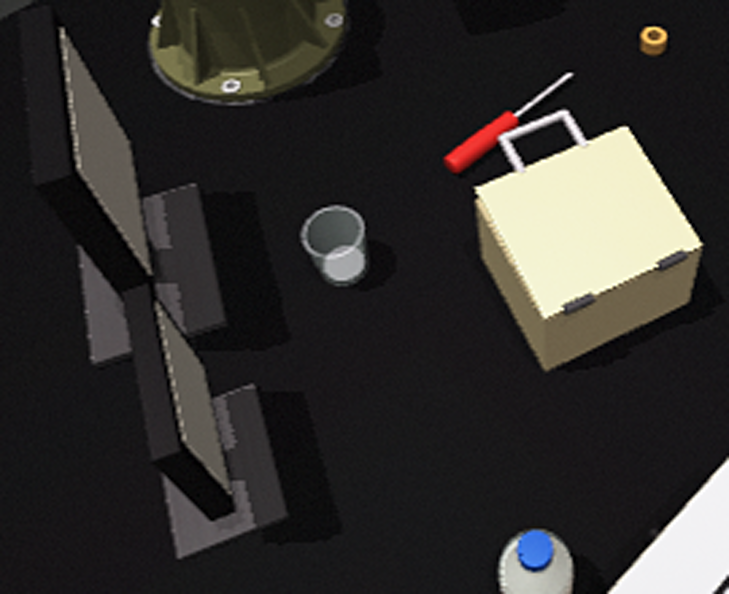

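The crop shows the small panel at (185,410) and the large one at (95,150). Measured sizes are 150 mm wide, 75–228 mm high for top (412,190), and 200 mm wide, up to 304 mm for top (395,290). The first one is therefore the target. Next I refine the flap and bail.

Run:
```python
from h import *
c=load('top');W=world(c);p=c['pixels'].astype(int)
v0,v1,u0,u1=115,210,215,310
S=W[v0:v1,u0:u1];q=p[v0:v1,u0:u1]
cream=((q[...,0]-q[...,2])>20)&(S[...,2]>.1)
cream=cv2.erode(cream.astype(np.uint8),np.ones((3,3)))>0
F=S[cream];A=np.c_[F[:,:2],np.ones(len(F))];k=np.linalg.lstsq(A,F[:,2],rcond=None)[0]
print('plane',k,'tilt',np.arctan(np.hypot(*k[:2])),'downhill yaw',np.degrees(np.arctan2(-k[1],-k[0])))
r=cv2.minAreaRect(F[:,:2].astype(np.float32));print(r,cv2.boxPoints(r))
B=((q.max(-1)-q.min(-1))<18)&(S[...,2]>.125)&(q.mean(-1)>80)
P=S[B];P=P[P[:,0]<.5];print(len(P),P.mean(0),P.min(0),P.max(0))
a=np.radians(-18.3);X=np.array([np.cos(a),np.sin(a)]);Y=np.array([-X[1],X[0]])
t=P[:,:2]@X;s=P[:,:2]@Y;e=t<t.min()+.012;print('bar t',np.percentile(t,[0,10,50]),'s',s[e].min(),s[e].max(),'z',np.median(P[e,2]))
tf=F[:,:2]@X;sf=F[:,:2]@Y;print('flap t',np.percentile(tf,[.5,99.5]),'s',np.percentile(sf,[.5,99.5]))
tm=np.median(t[e]);sm=(s[e].min()+s[e].max())/2;print('bail xy',tm*X+sm*Y)
```

```text
plane [-0.5322854   0.10523825  0.42839628] tilt 0.49713559213521014 downhill yaw -11.183727379761386
((0.5090743899345398, 0.053170494735240936), (0.1640675812959671, 0.2664031684398651), 72.02925109863281) [[ 0.35706115  0.01623566]
 [ 0.6104676  -0.06595808]
 [ 0.66108763  0.09010532]
 [ 0.40768117  0.17229907]]
219 [0.46644302 0.0641929  0.14579988] [0.37129451 0.02025664 0.13416144] [0.4999333  0.10673642 1.06460718]
bar t [0.33363995 0.41060059 0.41760129] s 0.17366097922777324 0.17366097922777324 z 1.064607178769014
flap t [0.45321817 0.59792817] s [0.12943073 0.29118925]
bail xy [0.37129451 0.06011773]
```

Run:
```python
from h import *
c=load('top');W=world(c);p=c['pixels'].astype(int)
W[c['range_z']<=0]=-1
v0,v1,u0,u1=115,210,215,310
S=W[v0:v1,u0:u1];q=p[v0:v1,u0:u1]
cream=((q[...,0]-q[...,2])>20)&(S[...,2]>.1)
cream=cv2.erode(cream.astype(np.uint8),np.ones((3,3)))>0
F=S[cream];A=np.c_[F[:,:2],np.ones(len(F))];k=np.linalg.lstsq(A,F[:,2],rcond=None)[0]
print('plane',k,'tilt',np.arctan(np.hypot(*k[:2])),'downhill yaw',np.degrees(np.arctan2(-k[1],-k[0])))
r=cv2.minAreaRect(F[:,:2].astype(np.float32));print(r)
B=((q.max(-1)-q.min(-1))<25)&(S[...,2]>.13)&(q.mean(-1)>80)
P=S[B]
a=np.radians(-18.0);X=np.array([np.cos(a),np.sin(a)]);Y=np.array([-X[1],X[0]])
t=P[:,:2]@X;s=P[:,:2]@Y;print(len(P),np.percentile(t,[0,10,50,100]))
e=t<t.min()+.011;print('s',s[e].min(),s[e].max(),'z',np.percentile(P[e,2],[50,90]),'t',np.median(t[e]))
tf=F[:,:2]@X;sf=F[:,:2]@Y;print('flap t',np.percentile(tf,[.5,99.5]),'s',np.percentile(sf,[.5,99.5]))
tm=np.median(t[e]);sm=np.percentile(sf,[.5,99.5]).mean();print('bail xy',tm*X+sm*Y)
```

```text
plane [-0.10503816  0.03273568  0.18626731] tilt 0.10958036100577581 downhill yaw -17.309913145170416
((0.5659930109977722, 0.034279875457286835), (0.1632607877254486, 0.146467387676239), 72.02472686767578)
236 [0.40998435 0.41181605 0.41970574 0.45805938]
s 0.16805651402118546 0.24662543921489183 z [0.14274388 0.14516153] t 0.4148899621992179
flap t [0.45507026 0.59873695] s [0.12665693 0.28849464]
bail xy [0.45872825 0.06920825]
```

Emit:
carry_out:
  motion: "0.02 -0.034 0 0 0 -6.7 170;0.02 -0.034 0 0 0 -6.7 170;0.02 -0.034 0 0 0 -6.7 170;0.02 -0.034 0 0 0 -6.7 170;0.02 -0.034 0 0 0 -6.7 170;0.02 -0.034 0 0 0 -6.7 170;0.02 -0.034 0 0 0 -6.7 170;0.02 -0.034 0 0 0 -6.7 170;0.02 -0.034 0 0 0 -6.7 170;0.02 -0.034 0 0 0 -6.7 170;0.02 -0.034 0 0 0 -6.7 170;0.02 -0.034 0 0 0 -6.7 170;0.02 -0.034 0 0 0 -6.7 170;0 0 0 0 0 0 170;0 0 0 0 0 0 170;0 0 0 0 0 0 170"
  grip_force: 20

```text
time_s: 1.43
ee_pos: [0.459, 0.0708, 0.2052]
eef_rot: [-3.141, 0.0, 1.251]
force: [-0.7, 0.7, -0.6]
grip_width: 0.0313
grip_force: 0.0
```

Run:
```python
from h import *
c=grab('wrist','w1');print(c['position'],c['attitude'])
c['range_z'][c['range_z']<=0]=5
W=world(c);m=(W[...,2]>.13)&(W[...,2]<.16)
a=np.radians(-18.0);X=np.array([np.cos(a),np.sin(a)]);Y=np.array([-X[1],X[0]])
t=W[...,:2]@X;s=W[...,:2]@Y
e=m&(t>.39)&(t<.435)
print(e.sum(),np.percentile(t[e],[1,50,99]) if e.any() else 0,np.percentile(s[e],[1,99]),np.percentile(W[e][:,2],[50,95]))
```

```text
[0.48107193 0.13599179 0.38364582] [-0.24016482 -0.00058318 -0.31962262]
1291 [0.40839061 0.41544111 0.43419965] [0.16998623 0.2479866 ] [0.14149824 0.1433824 ]
```

View pics/w1.png

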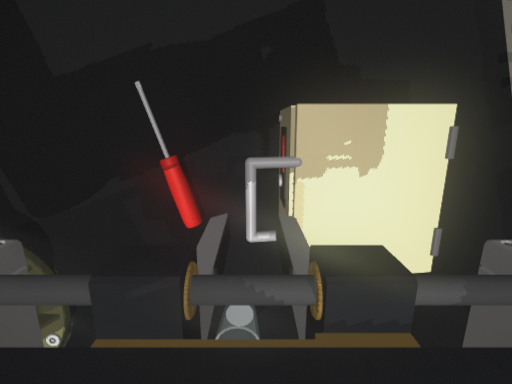

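The wrist view shows the bail bar at column 252, centred between the fingers at 213 and 290. I descend and pinch it.

Emit:
carry_out:
  motion: "0 0 -0.029 0 0 0 170;0 0 -0.029 0 0 0 170;0 0 -0.029 0 0 0 170;0 0 0 0 0 0 170;0 0 0 0 0 0 255;0 0 0 0 0 0 255;0 0 0 0 0 0 255;0 0 0 0 0 0 255;0 0 0 0 0 0 255;0 0 0 0 0 0 255"
  grip_force: 20

```text
time_s: 2.32
ee_pos: [0.4572, 0.0719, 0.1189]
eef_rot: [-3.136, -0.0, 1.251]
force: [-17.3, 10.5, 2.7]
grip_width: 0.0093
grip_force: 20.0
```

Run:
```python
import numpy as np
th=np.linspace(.118,1.5,21);x=-.19*np.cos(th)+.003*np.sin(th);z=.19*np.sin(th)+.003*np.cos(th)
print(';'.join(f"{a*.951:.4f} {-a*.309:.4f} {b:.4f} 0 0 0 255" for a,b in zip(np.diff(x),np.diff(z))))
```

```text
0.0021 -0.0007 0.0129 0 0 0 255;0.0029 -0.0010 0.0128 0 0 0 255;0.0038 -0.0012 0.0125 0 0 0 255;0.0046 -0.0015 0.0122 0 0 0 255;0.0054 -0.0017 0.0119 0 0 0 255;0.0061 -0.0020 0.0114 0 0 0 255;0.0069 -0.0022 0.0110 0 0 0 255;0.0076 -0.0025 0.0104 0 0 0 255;0.0082 -0.0027 0.0099 0 0 0 255;0.0089 -0.0029 0.0092 0 0 0 255;0.0095 -0.0031 0.0086 0 0 0 255;0.0100 -0.0032 0.0079 0 0 0 255;0.0105 -0.0034 0.0071 0 0 0 255;0.0109 -0.0036 0.0063 0 0 0 255;0.0113 -0.0037 0.0055 0 0 0 255;0.0117 -0.0038 0.0047 0 0 0 255;0.0119 -0.0039 0.0038 0 0 0 255;0.0122 -0.0040 0.0030 0 0 0 255;0.0123 -0.0040 0.0021 0 0 0 255;0.0124 -0.0040 0.0012 0 0 0 255
```

Emit:
carry_out:
  motion: "-0.002 0.001 0 0 0 0 255;0.002 -0.0007 0.013 0 0 0 255;0.003 -0.001 0.0128 0 0 0 255;0.0038 -0.0012 0.0125 0 0 0 255;0.0046 -0.0015 0.0122 0 0 0 255;0.0054 -0.0017 0.0119 0 0 0 255;0.0061 -0.002 0.0114 0 0 0 255;0.0069 -0.0022 0.011 0 0 0 255;0.0076 -0.0025 0.0104 0 0 0 255;0.0082 -0.0027 0.0099 0 0 0 255;0.0089 -0.0029 0.0092 0 0 0 255"
  grip_force: 20

```text
time_s: 3.23
ee_pos: [0.5129, 0.0541, 0.2356]
eef_rot: [-3.14, -0.001, 1.252]
force: [-12.9, 4.1, 10.3]
grip_width: 0.009
grip_force: 20.0
```

Emit:
carry_out:
  motion: "0.0095 -0.0031 0.0086 0 0 0 255;0.01 -0.0032 0.0079 0 0 0 255;0.0105 -0.0034 0.0071 0 0 0 255;0.0109 -0.0036 0.0063 0 0 0 255;0.0113 -0.0037 0.0055 0 0 0 255;0.0117 -0.0038 0.0047 0 0 0 255;0.0119 -0.0039 0.0038 0 0 0 255;0.0122 -0.004 0.003 0 0 0 255;0.0123 -0.004 0.0021 0 0 0 255;0.0124 -0.004 0.0012 0 0 0 255;0 0 0 0 0 0 255;0 0 0 0 0 0 255"
  grip_force: 20

```text
time_s: 4.23
ee_pos: [0.6273, 0.0163, 0.2849]
eef_rot: [3.138, -0.001, 1.251]
force: [1.1, -0.5, 4.2]
grip_width: 0.0095
grip_force: 20.0
```

Emit:
carry_out:
  motion: "0 0 0 0 0 0 165;0 0 0 0 0 0 165;0 0 0 0 0 0 165;0 0 0.03 0 0 0 165;0 0 0.03 0 0 0 165;-0.021 0.007 0 0 0 6.9 150;-0.021 0.007 0 0 0 6.9 150;-0.02 0.006 0 0 0 6.9 150;-0.02 0.006 0 0 0 6.9 150;0 0 0 0 0 6.9 150;0 0 0 0 0 6.9 150;0 0 0 0 0 6.9 150;0 0 0 0 0 6.9 150;0 0 0 0 0 6.9 150;0 0 0 0 0 6.9 150;0 0 0 0 0 6.9 150;0 0 0 0 0 6.9 150;0 0 0 0 0 6.9 150;0 0 0 0 0 0 150;0 0 0 0 0 0 150"

```text
time_s: 5.9
ee_pos: [0.5443, 0.0425, 0.343]
eef_rot: [-3.142, -0.0, 2.812]
force: [0.1, -0.6, -0.4]
grip_width: 0.0387
grip_force: 0.0
```

Run:
```python
from h import *
c=grab('wrist','w2');p=c['pixels'].astype(int);W=world(c)
o=ctrl.get_obs();print(o['ee_pos'],o['eef_rot'])
a=np.radians(-18.0);X=np.array([np.cos(a),np.sin(a)]);Y=np.array([-X[1],X[0]])
t=W[...,:2]@X;s=W[...,:2]@Y
m=(p[...,2]-p[...,0]>30)&(c['range_z']>0)&(W[...,2]>.06)&(W[...,2]<.12)&(abs(t-.506)<.08)
print(m.sum())
if m.any():
    print('tab/frame t',np.percentile(t[m],[2,50,98]),'s',np.percentile(s[m],[2,50,98]),'z',np.percentile(W[m][:,2],[50,95]))
    m2=m&(W[...,2]>.095); v,u=np.nonzero(m2);print(m2.sum(),u.mean(),v.mean(),'tabtop t',t[m2].min(),t[m2].max(),'s',s[m2].min(),s[m2].max())
    k=np.polyfit(t[m2],s[m2],1);print('slope',k)
```

```text
[0.54436522 0.04255743 0.34300068] [-3.14156783e+00 -1.39294108e-05  2.81178790e+00]
290
tab/frame t [0.47049009 0.50255036 0.54296559] s [0.24355118 0.24842561 0.25313314] z [0.09099554 0.10532956]
140 278.95 169.75714285714287 tabtop t 0.4923114614763472 0.5221366327131532 s 0.24388501998052897 0.25323431739192287
slope [0.0060093  0.24542825]
```

View pics/w2.png

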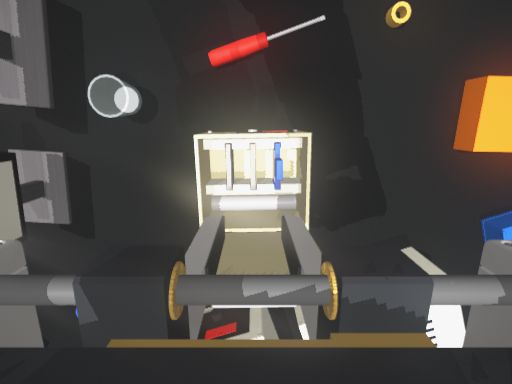

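The view shows the blue plate with its tab at (279,170), in the +y slot. The grey blanks are at (229,165) and (253,165).

Emit:
carry_out:
  motion: "0.015 0.037 0 0 0 1 165;0 0 -0.038 0 0 0 165;0 0 -0.038 0 0 0 165;0 0 -0.038 0 0 0 165;0 0 -0.038 0 0 0 165;0 0 -0.038 0 0 0 165;0 0 -0.03 0 0 0 165;0 0 -0.02 0 0 0 165;0 0 -0.026 0 0 0 165;0 0 0 0 0 0 165;0 0 0 0 0 0 165"

```text
time_s: 6.87
ee_pos: [0.5591, 0.0795, 0.0767]
eef_rot: [-3.141, -0.002, 2.831]
force: [-0.6, -0.5, 0.3]
grip_width: 0.0335
grip_force: 0.0
```

Emit:
carry_out:
  motion: "0 0 0 0 0 0 255;0 0 0 0 0 0 255;0 0 0 0 0 0 255;0 0 0 0 0 0 255;0 0 0 0 0 0 255;0 0 0 0 0 0 255"
  grip_force: 25

```text
time_s: 7.37
ee_pos: [0.56, 0.0796, 0.078]
eef_rot: [3.141, 0.001, 2.834]
force: [-1.2, -0.2, 6.6]
grip_width: 0.0095
grip_force: 25.0
```

Emit:
carry_out:
  motion: "0 0 0.01 0 0 0 255;0 0 0.015 0 0 0 255;0 0 0.015 0 0 0 255;0 0 0.015 0 0 0 255;0 0 0.015 0 0 0 255;0 0 0.015 0 0 0 255;0 0 0.02 0 0 0 255;0 0 0.02 0 0 0 255;0 0 0.01 0 0 0 255;0 0 0 0 0 0 255;0 0 0 0 0 0 255;0 0 0 0 0 0 255;0 0 0 0 0 0 255"
  grip_force: 35

```text
time_s: 8.45
ee_pos: [0.559, 0.0795, 0.2106]
eef_rot: [-3.141, -0.002, 2.834]
force: [0.4, 0.0, -1.0]
grip_width: 0.0096
grip_force: 35.0
```

Run:
```python
from h import *
c=grab('scene','s2');cv2.imwrite('pics/c2.png',cv2.resize(c['pixels'][80:350,50:350,::-1],None,fx=2.2,fy=2.2))
```

```text
(no output)
```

View pics/c2.png

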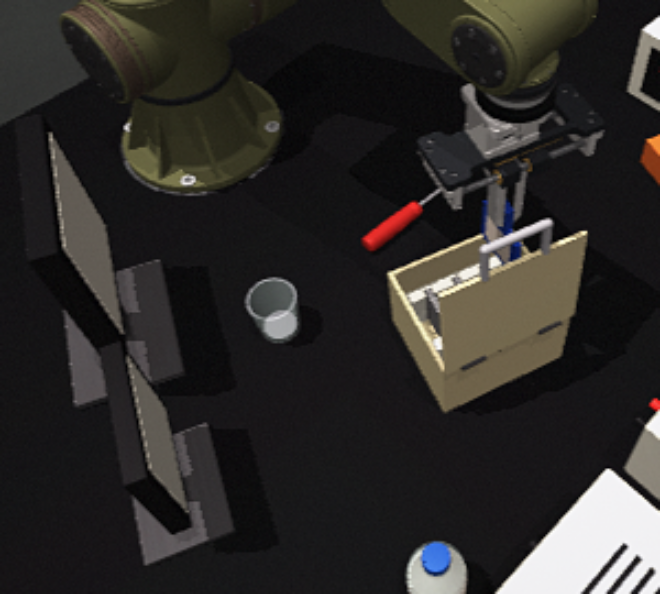

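The plate is out and gripped, the flap stands open, and the blanks are still in their slots. Next I carry it to a point short of the panel.

Emit:
carry_out:
  motion: "-0.005 -0.0145 0 0 0 0 255;-0.0093 -0.0285 0 0 0 0 255;-0.0093 -0.0285 0 0 0 0 255;-0.0093 -0.0285 0 0 0 0 255;-0.0093 -0.0285 0 0 0 0 255;-0.0093 -0.0285 0 0 0 0 255;-0.0093 -0.0285 0 0 0 0 255;-0.0093 -0.0285 0 0 0 0 255;-0.0045 -0.014 0 0 0 0 255;0.0037 -0.022 -0.004 0 0 -0.8 255;0.0037 -0.022 -0.004 0 0 -0.8 255;0.0037 -0.022 -0.004 0 0 -0.8 255;0.0037 -0.022 -0.004 0 0 -0.8 255;0.0037 -0.022 -0.004 0 0 -0.8 255;0 0 0 0 0 0 255;0 0 0 0 0 0 255;0 0 0 0 0 0 255"

```text
time_s: 9.92
ee_pos: [0.5032, -0.258, 0.1915]
eef_rot: [3.141, -0.001, 2.764]
force: [-0.3, 0.8, -2.2]
grip_width: 0.0099
grip_force: 35.0
```

Run:
```python
from h import *
t0=load('top');W=world(t0);p=t0['pixels'].astype(int)
# panel front fit from first top view: frame pixels, high z
S=W[150:230,370:445].reshape(-1,3);S=S[(S[:,2]>.215)&(S[:,2]<.235)]
r=cv2.minAreaRect(S[:,:2].astype(np.float32));print('panel top rim',r,len(S))
s=load('scene');Ws=world(s);g=s['pixels'].mean(-1);zz=s['range_z']
m=np.zeros(zz.shape,bool);m[240:320,100:140]=1;m&=(g>75)&(zz>0)&(Ws[...,2]>.08)&(Ws[...,2]<.23);m=cv2.erode(m.astype(np.uint8),np.ones((3,3)))>0
F=Ws[m];k=np.linalg.lstsq(np.c_[F[:,0],F[:,2],np.ones(len(F))],F[:,1],rcond=None)[0];res=F[:,1]-np.c_[F[:,0],F[:,2],np.ones(len(F))]@k
G=F[abs(res)<.006];k=np.linalg.lstsq(np.c_[G[:,0],np.ones(len(G))],G[:,1],rcond=None)[0]
print('face y=ax+b',k,'normal ang',90+np.degrees(np.arctan(k[0])),len(F),len(G),G.min(0),G.max(0))
c=grab('scene','s3');Wc=world(c);q=c['pixels'].astype(int)
b=(q[...,2]-q[...,0]>30)&(Wc[...,2]>.1)&(Wc[...,2]<.24)&(abs(Wc[...,0]-.5)<.06)&(abs(Wc[...,1]+.26)<.05)&(c['range_z']>0)
if b.any():print('blue',b.sum(),Wc[b].mean(0),np.percentile(Wc[b],[2,98],axis=0))
cv2.imwrite('pics/c3.png',cv2.resize(q[150:350,50:300,::-1].astype(np.uint8),None,fx=2.8,fy=2.8))
```

```text
panel top rim ((0.4667736291885376, -0.34745630621910095), (0.024491993710398674, 0.15057334303855896), 67.34628295898438) 700
face y=ax+b [-0.41169462 -0.14141669] normal ang 67.62329871185226 442 442 [ 0.42384185 -0.35825545  0.10648888] [ 0.52636597 -0.31649497  0.21398009]
blue 164 [ 0.52130464 -0.26561293  0.18888077] [[ 0.4951039  -0.27473756  0.12447294]
 [ 0.53970263 -0.25589451  0.22231037]]
```

View pics/c3.png

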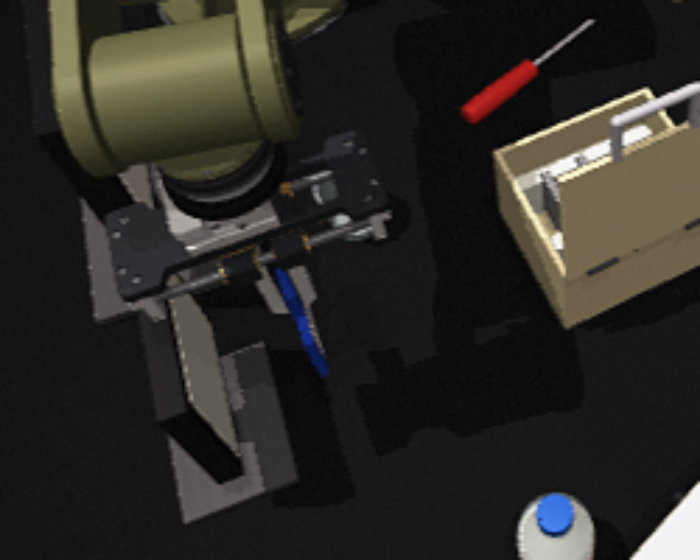

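The plate is upright, square to the face and centred, at about 85 mm. I move in by 23 mm to reach about 62 mm.

Emit:
carry_out:
  motion: "-0.003 -0.007 0 0 0 -0.4 255;-0.003 -0.007 0 0 0 -0.4 255;-0.003 -0.007 0 0 0 0 255;0 0 0 0 0 0 255;0 0 0 0 0 0 255;0 0 0 0 0 0 255;0 0 0 0 0 0 255;0 0 0 0 0 0 255;0 0 0 0 0 0 255"

```text
time_s: 10.72
ee_pos: [0.4945, -0.2793, 0.192]
eef_rot: [-3.142, 0.0, 2.75]
force: [0.3, -0.1, -2.6]
grip_width: 0.0096
grip_force: 35.0
```

Run:
```python
from h import *
c=grab('top','t4');cv2.imwrite('pics/t4b.png',c['pixels'][:,:,::-1])
o=ctrl.get_obs();print(o['ee_pos'],o['force'],o['grip_force'],abs(o['joint_vel']).max())
W=world(c);a=np.radians(-18.);t=W[...,0]*np.cos(a)+W[...,1]*np.sin(a);s=-W[...,0]*np.sin(a)+W[...,1]*np.cos(a)
m=(W[...,2]>.2)&(W[...,2]<.32)&(s>.13)&(s<.29)&(t>.5)&(t<.7)
print('flap high pts t',np.percentile(t[m],[5,50,95]),'z',W[m][:,2].max())
```

```text
[ 0.49447209 -0.27933048  0.19192945] [ 0.60489352 -0.73061114 -1.36325107] 34.99921381473541 0.002025394780973075
flap high pts t [0.58950926 0.5950753  0.59789205] z 0.3112884450528818
```

View pics/t4b.png

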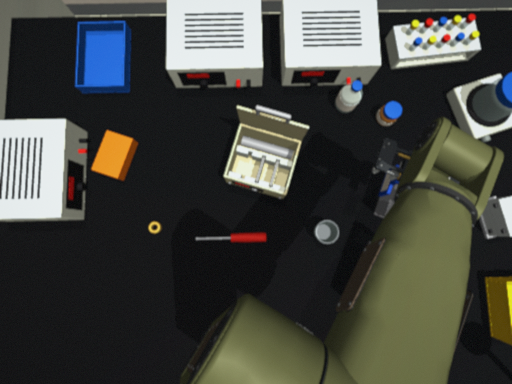

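The flap is upright, the blanks are in the box at (255,170) and (277,172), and the bystanders have not moved. I hand in.

```bash
python3 -c "
from station import ctrl
print(ctrl.hand_in())"
```

```text
the job is handed in; nothing more can be done
None
```

I handed the job in at about 11 s with the blue filter plate held upright about 6 cm in front of the middle of the 150 mm light panel, the flap standing open, and the blanking plates and bystanders where they were; no verdict came back.

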